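# Set out the used lenses by height

### The arm

A 6-joint arm with a two-finger parallel gripper is mounted at the origin on the work surface. World frame = base frame: x ahead of the robot, y to its left, z up, the work surface at z = 0. Lengths are in m, angles in rad, forces in N, time in s.
With the tool pointing down it reaches from about 0.35 to 0.975 m from the base axis. Payload 7.1 kg.
Tool frame: the origin (TCP) lies at the very end of the fingers, on their centre line; the grasp point (between the pads) lies 19 mm behind it; x points along the fingers, y is the direction in which the jaws open and shut, and the axes are right-handed (so a half turn about x gives the same grasp; the last joint's range is limited). The gripper opens to 88 mm and grips with 3 to 60 N. Pads are 20 mm wide; open, the fingers measure 115 mm over their backs; the gripper's body (75 mm by 178 mm) begins 61 mm behind the grasp point.
Start: joints at [1.321, 0.423, 1.63, -0, 1.089, -0.019], TCP at [0.143, 0.608, 0.223] pointing down, gripper open.
Joint ranges: [-3, 3], [-0.9, 2.11], [0.09, 2.58], [-1.31, 4.45], [0.11, 2.69], [-2.54, 2.54]. Speed limits (rad/s): [2.39, 2.39, 3.01, 3.14, 3.14, 3.14].

### API

Orientations are given as a 3x3 rotation matrix whose columns are the frame's x, y, z axes.
In Python, from bench import ctrl, viewer, job, look_for, outline_of gives the robot as it stands.
- The arm moves only by the tool send_rows, never from a script. Its argument "steps" is a list of rows, each a list of 3 entries, a list of its own where there are three numbers: the shift along the tool's x, y, z in cm, then the turn, a rotation vector about the tool's x, y, z in degrees, then the finger opening in cm, from 0 to 8.78. A call has 1 to 20 rows; each row shifts and turns the pose as measured when the row begins, along the tool's axes as they then stand; what a row does not reach is not made up. A row lasts 1/10 s, in which the tool goes at most 50 mm and 8.59 degrees, less where a joint would pass 70% of its speed; a pose out of reach is approached as far as the arm can. A call with a gripper value outside its range is refused whole. The fingers move at their own pace and stop on an object; "grip_force" is the grip in N (left out, the last holds). Time passes only in rows, so rows that do not move let the fingers close. It gives the time, the measured TCP pose, the force and the opening at its end, in the units of the state.
- ctrl.get_state(): the state, without advancing time (a new reading comes with each control period).
- viewer.capture(name): name is "scene" or "side" or "wrist"; returns (picture, depth): 480x640x3 uint8, red, green, blue; 480x640 float32, m along the optical axis (not along the pixel's ray), 0 where there is no reading.
- viewer.camera_params(name): a dict with "fx", "fy", "cx", "cy" (pixels), "eye" and "rotation" of the camera in the world. Camera axes: x right, y down, z forward; pixel columns grow to the right and rows downward; lengths in m; the calibration is good to about 2 mm. The wrist camera is an equidistant fisheye: a pixel r from the principal point sees the ray r / f radians off the axis. A picture is of the moment at which its call begins: read the wrist's pose just before it. camera_params takes no time and is no camera call; for the wrist camera it gives the pose at the moment of the call.
- job.finish_job(): hands the job in, once; it reports no verdict.
Trained networks look in the newest picture that a camera, given by its name, has taken for a name from the list of things; names that differ only in an ending like _2 or _b are one class to them, and where a whole thing is asked for, a point or a joint stands for the part that bears it (a point fixed in the world has none). Each returns a list of dicts, best first, with "confidence" (0 to 1); they miss things now and then, are a little off and sometimes report something else, mostly with a low value. They report only what shows in the picture. A call takes as long as a camera call. They do not tell look-alikes from the thing itself.
- look_for(camera, name): "rect" ([centre column, centre row, width, height] in pixels, round what is visible of it).
- outline_of(camera, name): "mask" (480x640 bool, what is visible of it) and "rect" ([centre column, centre row, width, height] in pixels, round what is visible of it).
The state is a dict: "t": time; "joint_positions": joint angles; "joint_vel": joint speeds; "effort": joint torques, N m; "tool_pos": TCP position; "tool_rot": TCP orientation; "force": force on the tool from outside, world axes, zero at the start; "torque": the same for the moment, N m; "opening": finger opening in m.
Only numpy, scipy, OpenCV 4.12 (cv2) and the standard library are available. Lean on these libraries where they do the work, as an engineer would, in place of code of your own. Each camera call takes 0.05 s, during which the arm holds its last target.

### The job

Set out the four used lenses on the wooden lens rack in order of height: the shortest in the ring seat next to the brown box camera, then taller and taller, the tallest in the seat at the far end by the tripod head. Stand each one upright, front glass up, flat on the felt inside its own ring, putting it down gently rather than dropping it and tipping none over. Leave the box camera and the tripod head where they are.

Things in the scene. Friction and masses are not known exactly. Their poses are not given: they have to be found in the camera images.
- lens_a: Camera lens, the shortest of the four: a round barrel 46 mm tall and 58 mm in diameter (black, one narrow chrome ring low down, one ribbed grip ring), standing loose and upright on the cart top on its chrome mount (54 mm across, the lowest 6 mm), front glass up; about 0.17 kg. Origin: centre of its underside; z up along the barrel.
- lens_b: Camera lens, the second shortest of the four: a round barrel 65 mm tall and 60 mm in diameter (black, two ribbed grip rings, no chrome ring), standing loose and upright on the cart top on its chrome mount (54 mm across, the lowest 6 mm), front glass up; about 0.24 kg. Origin: centre of its underside; z up along the barrel.
- lens_c: Camera lens, the second tallest of the four: a round barrel 85 mm tall and 56 mm in diameter (black, chrome ring low down and a thin one near the front, one wide ribbed grip ring), standing loose and upright on the cart top on its chrome mount (54 mm across, the lowest 6 mm), front glass up; about 0.31 kg. Origin: centre of its underside; z up along the barrel.
- lens_d: Camera lens, the tallest of the four: a round barrel 107 mm tall and 62 mm in diameter (black, chrome ring low down, two ribbed grip rings), standing loose and upright on the cart top on its chrome mount (54 mm across, the lowest 6 mm), front glass up; about 0.42 kg. Origin: centre of its underside; z up along the barrel.
- seat0: Ring seat of the lens rack, at one end of the row: dark wooden ring, 88 mm outside, 78 mm inside, grey felt floor. Fixed on the rack, a pine board 125 x 410 x 18 mm fixed on the cart top, seat0 to seat3 in a straight row 100 mm apart. Origin: centre of its underside, 18 mm above the cart top; felt 3 mm and rim 8 mm above the origin. y runs along the row from seat0 to seat3, z up.
- seat1: Ring seat of the lens rack, second from the seat0 end: dark wooden ring, 88 mm outside, 78 mm inside, grey felt floor. Fixed on the rack, a pine board 125 x 410 x 18 mm fixed on the cart top, seat0 to seat3 in a straight row 100 mm apart. Origin: centre of its underside, 18 mm above the cart top; felt 3 mm and rim 8 mm above the origin. y runs along the row from seat0 to seat3, z up.
- seat2: Ring seat of the lens rack, third from the seat0 end: dark wooden ring, 88 mm outside, 78 mm inside, grey felt floor. Fixed on the rack, a pine board 125 x 410 x 18 mm fixed on the cart top, seat0 to seat3 in a straight row 100 mm apart. Origin: centre of its underside, 18 mm above the cart top; felt 3 mm and rim 8 mm above the origin. y runs along the row from seat0 to seat3, z up.
- seat3: Ring seat of the lens rack, at the other end of the row: dark wooden ring, 88 mm outside, 78 mm inside, grey felt floor. Fixed on the rack, a pine board 125 x 410 x 18 mm fixed on the cart top, seat0 to seat3 in a straight row 100 mm apart. Origin: centre of its underside, 18 mm above the cart top; felt 3 mm and rim 8 mm above the origin. y runs along the row from seat0 to seat3, z up.
- box_camera: Brown bakelite box camera, 104 mm deep, 78 mm wide, 92 mm high (105 mm with the carrying handle), standing loose on the cart top just off one end of the lens rack - which end varies - about 120 mm from the centre of the end seat. Origin: centre of its underside; its front is its -x side. Not to be moved.
- tripod_head: Chrome tripod head, 60 mm round foot, 90 mm high, with a black-gripped pan handle 120 mm long sticking out to its +x side, standing loose on the cart top off the other end of the lens rack. Origin: centre of its underside. Not to be moved.
There are look-alikes about, which are no part of the job. Leave any green or turquoise look-alike of the lens_c alone. Leave any blue or red look-alike of the lens_d alone.

How it is judged:
By the outcome, as a careful person would: the job done as asked, in the order asked, and still so for the second after the job is handed in, with the robot touching nothing.
It also fails if it takes over 106 s, if anything falls off the work surface, if the arm or the gripper's body presses on something with over 40 N, if the wrist force passes 120 N, or if a joint passes its speed limit or range.

## Working session

There is one attempt and no reset: what is moved stays moved. The work goes in short steps, Python scripts to look and compute and a tool call to move; the robot and the scene stay as the last step left them, time stands still between calls to the robot, and variables do not carry over. Pictures are saved under pics/ and viewed, and the job is handed in when it is done.

Besides the shell and the picture viewer there is one more tool, called after "Call:" as name([rows], argument=value, ...), one row to a line, values as JSON. send_rows: Moves the arm, as the interface text tells. Its arguments: {"type":"object","properties":{"steps":{"type":"array"},"grip_force":{"type":"number"}},"required":["steps"]}

```bash
ls; mkdir -p pics
python3 - <<'E'
from bench import ctrl, viewer, job, look_for, outline_of
import cv2,numpy as np
s=ctrl.get_state();print(s)
for n in ["scene","side","wrist"]:
    p,d=viewer.capture(n);cv2.imwrite(f"pics/{n}0.png",p[:,:,::-1]);np.savez(f"pics/{n}0.npz",p=p,d=d)
    print(n,viewer.camera_params(n))
E
```

```text
pics
{'t': 0.0, 'joint_positions': array([ 1.32095919e+00,  4.23818479e-01,  1.63062972e+00,  2.32560903e-06,
        1.08858530e+00, -1.89839851e-02]), 'joint_vel': array([-0.00074003, -0.00115589, -0.00087369, -0.00177233, -0.00088228,
       -0.00121857]), 'effort': array([ 2.40097379e-04, -5.44611096e+01, -2.73676246e+01,  6.44880719e-02,
        2.23900226e-02, -1.03353518e-04]), 'tool_pos': array([0.14284192, 0.60792735, 0.22193933]), 'tool_rot': array([[-3.58240013e-04,  2.28808919e-01,  9.73471289e-01],
       [-1.39560190e-03,  9.73470289e-01, -2.28809197e-01],
       [-9.99998962e-01, -1.44054699e-03, -2.94098472e-05]]), 'force': array([-0.55772294,  0.52321755, -0.79523016]), 'torque': array([ 0.01225314, -0.01532999,  0.03808159]), 'opening': 0.08790680413374088}
scene {'fx': 612.795706783051, 'fy': 612.795706783051, 'cx': 314.7640368791531, 'cy': 245.7128522200042, 'eye': array([ 1.40154066, -0.08006157,  0.69081308]), 'rotation': array([[ 0.05817662,  0.57651893, -0.81501006],
       [ 0.99814705, -0.01900946,  0.05780237],
       [ 0.01783126, -0.81686263, -0.57655657]])}
side {'fx': 468.22410235484136, 'fy': 468.22410235484136, 'cx': 318.93534560552035, 'cy': 233.05643469180578, 'eye': array([-0.00679051, -0.78568863,  0.63192188]), 'rotation': array([[ 0.84155406, -0.29235892,  0.45421693],
       [-0.54016783, -0.45911489,  0.70528876],
       [ 0.00234029, -0.83889199, -0.54429289]])}
wrist {'fx': 371.64829954431775, 'fy': 371.64829954431775, 'cx': 319.88111553526903, 'cy': 242.13809059123426, 'eye': array([0.06827506, 0.62593843, 0.38397539]), 'rotation': array([[ 0.22938303,  0.93490377,  0.27081056],
       [ 0.97333571, -0.22003675, -0.06481839],
       [-0.00101068,  0.27845783, -0.96044793]])}
```

View pics/scene0.png

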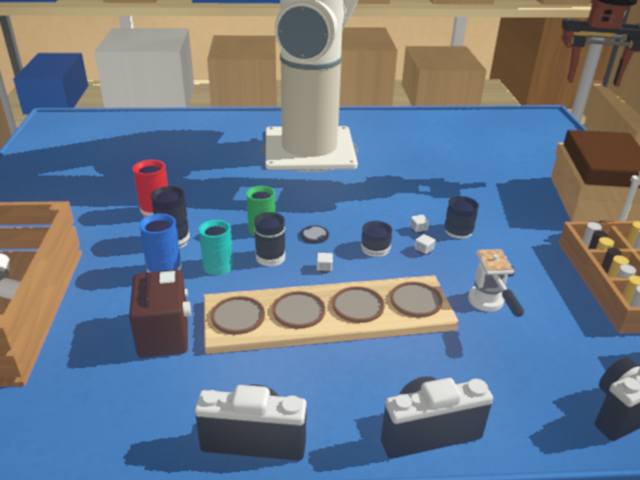

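View pics/side0.png

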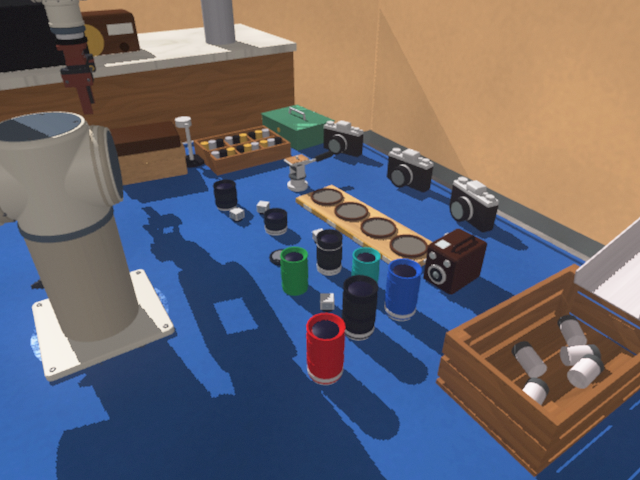

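View pics/wrist0.png

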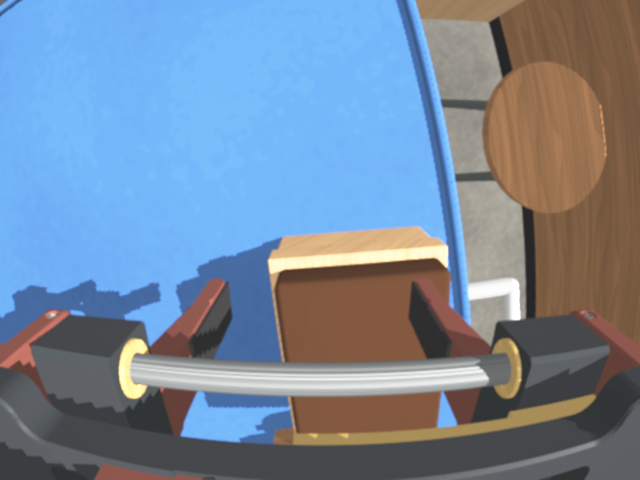

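The scene view shows the black lenses: d at (170,215), c at (270,238), a at (376,238) and b at (461,217). The box camera is at (160,312) on the left end of the rack and the tripod head at (490,280) on the right. Next I'll measure them.

```bash
cat > h.py <<'E'
from bench import ctrl, viewer, job, look_for, outline_of
import cv2,numpy as np
from scipy.optimize import least_squares
def cloud(d,c):
    v,u=np.mgrid[0:480,0:640]
    if 0: pass
    P=np.stack([(u-c['cx'])/c['fx']*d,(v-c['cy'])/c['fy']*d,d],-1)@c['rotation'].T+c['eye']
    P[d==0]=np.nan
    return P
def fitc(xy,r,x0):
    return least_squares(lambda q:np.hypot(xy[:,0]-q[0],xy[:,1]-q[1])-r,x0,loss='soft_l1',f_scale=.002)
E
python3 - <<'E'
from h import *
C={}
for n in ["scene","side"]:
    p,d=viewer.capture(n); C[n]=cloud(d,viewer.camera_params(n))
    P=C[n]; print(n,"table z",np.nanmedian(P[...,2][(abs(P[...,2])<.02)]))
    for name in ["lens_a","lens_b","lens_c","lens_d","seat0","box_camera","tripod_head"]:
        for o in outline_of(n,name):
            if o['confidence']<.3: continue
            m=o['mask']; q=P[m]; q=q[~np.isnan(q[:,0])]
            print(name,round(o['confidence'],2),np.round(o['rect']),'med',np.median(q,0).round(3),'ztop',np.percentile(q[:,2],[2,50,98]).round(3),'col',p[m].mean(0).round())
np.savez('c0.npz',**C)
E
```

```text
scene table z 0.0010811130314205553
lens_a 0.88 [378. 240.  32.  38.] med [0.454 0.103 0.038] ztop [0.002 0.038 0.047] col [75. 81. 98.]
lens_a 0.86 [148. 190.  36.  51.] med [ 0.316 -0.342  0.09 ] ztop [0.016 0.09  0.109] col [160.  56.  69.]
lens_a 0.73 [218. 246.  34.  50.] med [ 0.506 -0.193  0.06 ] ztop [0.004 0.06  0.087] col [ 51. 145. 146.]
lens_a 0.72 [161. 241.  41.  56.] med [ 0.521 -0.286  0.082] ztop [0.021 0.082 0.109] col [ 55.  94. 161.]
lens_a 0.71 [270. 238.  34.  56.] med [ 0.481 -0.098  0.058] ztop [0.003 0.058 0.087] col [75. 83. 92.]
lens_a 0.65 [262. 211.  30.  49.] med [ 0.379 -0.121  0.077] ztop [0.003 0.077 0.087] col [ 61. 133.  94.]
lens_a 0.62 [171. 214.  40.  63.] med [ 0.416 -0.274  0.095] ztop [0.012 0.095 0.109] col [65. 66. 83.]
lens_a 0.59 [460. 215.  32.  42.] med [0.401 0.278 0.048] ztop [0.002 0.048 0.066] col [57. 65. 83.]
lens_b 0.88 [378. 240.  32.  38.] med [0.454 0.103 0.038] ztop [0.002 0.038 0.047] col [75. 81. 98.]
lens_b 0.86 [148. 190.  36.  51.] med [ 0.316 -0.342  0.09 ] ztop [0.016 0.09  0.109] col [160.  56.  69.]
lens_b 0.73 [218. 
[... 6334 characters left out ...]
.15   0.021] ztop [0.018 0.021 0.027] col [112.  97.  88.]
seat0 0.76 [327. 198.  34.  15.] med [0.616 0.15  0.021] ztop [0.018 0.021 0.026] col [110.  96.  88.]
seat0 0.63 [377. 229.  33.  22.] med [ 0.636 -0.052  0.021] ztop [0.018 0.021 0.027] col [111.  97.  88.]
seat0 0.6 [350. 213.  32.  23.] med [0.627 0.049 0.021] ztop [0.018 0.021 0.027] col [111.  96.  87.]
box_camera 0.81 [456. 263.  63.  61.] med [ 0.632 -0.292  0.073] ztop [0.008 0.073 0.101] col [62. 48. 49.]
box_camera 0.38 [310. 171.  50.  40.] med [0.599 0.268 0.064] ztop [-0.     0.064  0.091] col [119. 112. 111.]
tripod_head 0.95 [309. 170.  50.  38.] med [0.599 0.269 0.058] ztop [-0.002  0.058  0.09 ] col [117. 112. 114.]
```

Run:
```python
from h import *
Z=np.load('c0.npz')
L=dict(a=(.44,.1,.046,.029),b=(.385,.27,.065,.03),c=(.465,-.105,.085,.028),d=(.4,-.288,.107,.031),red=(.3,-.35,.107,.031),blue=(.5,-.295,.107,.031),green=(.365,-.125,.085,.028),turq=(.493,-.2,.085,.028))
for k,(x,y,h,r) in L.items():
    out=[];Q=[]
    for n in ["scene","side"]:
        P=Z[n].reshape(-1,3);P=P[~np.isnan(P[:,0])]
        m=(np.hypot(P[:,0]-x,P[:,1]-y)<r+.02)&(P[:,2]>.012)&(P[:,2]<h-.006)
        q=P[m]; f=fitc(q[:,:2],r,(x,y))
        m=np.abs(np.hypot(q[:,0]-f.x[0],q[:,1]-f.x[1])-r)<.004
        q=q[m]; f=fitc(q[:,:2],r,f.x); out.append((f.x.round(4),m.sum())); Q.append(q)
    f=fitc(np.vstack(Q)[:,:2],r,f.x); print(k,f.x.round(4),out)
S=np.array([(.647,-.15),(.637,-.051),(.628,.049),(.618,.149)])
for s in S:
  for n in ["scene","side"]:
    P=Z[n].reshape(-1,3);P=P[~np.isnan(P[:,0])]
    m=(np.hypot(P[:,0]-s[0],P[:,1]-s[1])<.05)&(P[:,2]>(.0255 if n=='scene' else .0235))
    q=P[m]; r=np.hypot(*(q[:,:2]-s).T); f=fitc(q[:,:2],.0415,s); print(s,n,m.sum(),f.x.round(4),(q[:,:2].min(0)+q[:,:2].max(0))/2, np.ptp(q,0)[:2])
```

```text
a [0.4367 0.107 ] [(array([0.436 , 0.1059]), np.int64(363)), (array([0.4382, 0.1077]), np.int64(218))]
b [0.3806 0.2856] [(array([0.3799, 0.2847]), np.int64(604)), (array([0.3821, 0.2862]), np.int64(338))]
c [ 0.4605 -0.097 ] [(array([ 0.4598, -0.0982]), np.int64(874)), (array([ 0.4619, -0.0965]), np.int64(643))]
d [ 0.4003 -0.2862] [(array([ 0.399 , -0.2876]), np.int64(698)), (array([ 0.4011, -0.2856]), np.int64(1231))]
red [ 0.2936 -0.3364] [(array([ 0.2922, -0.3383]), np.int64(707)), (array([ 0.2942, -0.3364]), np.int64(1434))]
blue [ 0.4996 -0.2899] [(array([ 0.4988, -0.291 ]), np.int64(1309)), (array([ 0.5007, -0.2893]), np.int64(1195))]
green [ 0.3637 -0.114 ] [(array([ 0.362 , -0.1158]), np.int64(426)), (array([ 0.3645, -0.1137]), np.int64(698))]
turq [ 0.4846 -0.1945] [(array([ 0.4841, -0.1952]), np.int64(941)), (array([ 0.4864, -0.1935]), np.int64(363))]
[ 0.647 -0.15 ] scene 309 [ 0.647  -0.1499] [ 0.6471704  -0.14979323] [0.0878723 0.0858911]
[ 0.647 -0.15 ] side 148 [ 0.6447 -0.1507] [ 0.64454447 -0.15075858] [0.0879234  0.08763011]
[ 0.637 -0.051] scene 296 [ 0.6378 -0.0506] [ 0.63793544 -0.0510066 ] [0.0866949  0.08586565]
[ 0.637 -0.051] side 136 [ 0.6355 -0.0518] [ 0.63623811 -0.05204505] [0.08835359 0.08583121]
[0.628 0.049] scene 272 [0.6281 0.0487] [0.6276131  0.04871806] [0.08647723 0.08654785]
[0.628 0.049] side 114 [0.6263 0.0481] [0.6266163  0.04700774] [0.08792446 0.08889384]
[0.618 0.149] scene 252 [0.6189 0.148 ] [0.61865933 0.14808858] [0.08896339 0.08668987]
[0.618 0.149] side 102 [0.6166 0.1473] [0.61584205 0.1479345 ] [0.08661699 0.08621887]
```

```bash
cat > plan.py <<'E'
import sys
from h import *
from scipy.spatial.transform import Rotation as R
def goalR(psi):
    p=np.radians(psi);y=np.array([np.cos(p),np.sin(p),0]);x=np.array([0,0,-1.]);return np.stack([x,y,np.cross(x,y)],1)
def plan(x,y,z,psi,n,op,R0=None,p0=None):
    s=ctrl.get_state()
    p=s['tool_pos'] if p0 is None else p0; Rm=s['tool_rot'] if R0 is None else R0
    G=np.array([x,y,z]);GR=goalR(psi)
    print('t',round(s['t'],2),'pos',s['tool_pos'].round(4),'open',round(s['opening'],4),'F',s['force'].round(1),'psi',np.degrees(np.arctan2(s['tool_rot'][1,1],s['tool_rot'][0,1])).round(1))
    rv=(R.from_matrix(Rm.T@GR)).as_rotvec()
    rows=[]
    for i in range(n):
        d=Rm.T@((G-p)/(n-i)); rv=R.from_matrix(Rm.T@GR).as_rotvec()/(n-i)
        d=np.round(d*100,2);w=np.round(np.degrees(rv),1)
        rows.append([d.tolist(),w.tolist(),op])
        p=p+Rm@(d/100);Rm=Rm@R.from_rotvec(np.radians(w)).as_matrix()
    print(str(rows).replace(' ',''))
    return Rm,p
if __name__=='__main__':
    a=[float(v) for v in sys.argv[1:]]; plan(*a[:4],int(a[4]),a[5])
E
python3 plan.py .381 .2856 .14 5.5 12 8.2
```

```text
t 0.95 pos [0.143  0.6084 0.2227] open 0.088 F [ 0.3  0.4 -0.6] psi 76.8
[[[0.69,-2.17,2.55],[5.9,-0.0,-0.0],8.2],[[0.69,-1.89,2.76],[5.9,-0.0,-0.0],8.2],[[0.69,-1.6,2.93],[5.9,-0.0,-0.0],8.2],[[0.69,-1.29,3.08],[6.0,-0.0,-0.0],8.2],[[0.69,-0.96,3.2],[5.9,-0.0,-0.0],8.2],[[0.69,-0.62,3.28],[6.0,-0.0,-0.0],8.2],[[0.69,-0.28,3.33],[5.9,-0.0,-0.0],8.2],[[0.69,0.07,3.34],[6.0,-0.0,-0.0],8.2],[[0.69,0.41,3.32],[5.9,-0.0,-0.0],8.2],[[0.69,0.76,3.26],[6.0,-0.0,-0.0],8.2],[[0.68,1.09,3.16],[5.9,-0.0,-0.0],8.2],[[0.69,1.41,3.03],[6.0,-0.0,-0.0],8.2]]
```

Call:
send_rows([
  [[0.7,-2.2,2.5],[6,0,0],8.2],
  [[0.7,-1.9,2.8],[6,0,0],8.2],
  [[0.7,-1.6,2.9],[6,0,0],8.2],
  [[0.7,-1.3,3.1],[6,0,0],8.2],
  [[0.7,-1.0,3.2],[6,0,0],8.2],
  [[0.7,-0.6,3.3],[6,0,0],8.2],
  [[0.7,-0.3,3.3],[6,0,0],8.2],
  [[0.7,0.1,3.3],[6,0,0],8.2],
  [[0.7,0.4,3.3],[6,0,0],8.2],
  [[0.7,0.8,3.3],[6,0,0],8.2],
  [[0.7,1.1,3.2],[6,0,0],8.2],
  [[0.7,1.4,3.0],[6,0,0],8.2],
  [[0,0,0],[0,0,0],8.2],
], grip_force=25)

```text
t: 2.25
tool_pos: [0.3805, 0.2705, 0.1367]
tool_rot: [[0.004, 0.999, 0.034], [0.008, 0.034, -0.999], [-1.0, 0.004, -0.008]]
force: [1.3, 0.3, 0.6]
opening: 0.0821
```

```bash
python3 plan.py .381 .2856 .14 5.5 4 8.2
```

```text
t 2.25 pos [0.3805 0.2705 0.1367] open 0.0821 F [1.3 0.3 0.6] psi 2.0
[[[-0.08,0.03,-0.38],[-0.9,-0.1,-0.1],8.2],[[-0.08,0.03,-0.37],[-0.9,-0.1,-0.1],8.2],[[-0.08,0.04,-0.38],[-0.9,-0.1,-0.0],8.2],[[-0.09,0.04,-0.37],[-0.8,-0.1,-0.1],8.2]]
```

Call:
send_rows([
  [[0,0.05,-0.7],[-1.7,-0.3,-0.2],8.2],
  [[0,0.05,-0.7],[-1.7,-0.2,-0.2],8.2],
  [[0,0,0],[0,0,0],8.2],
  [[0,0,0],[0,0,0],8.2],
])

```text
t: 2.65
tool_pos: [0.3809, 0.2878, 0.1375]
tool_rot: [[-0.002, 0.995, 0.103], [-0.001, 0.103, -0.995], [-1.0, -0.002, 0.0]]
force: [0.3, 0.7, -0.7]
opening: 0.082
```

```bash
python3 plan.py .381 .2856 .03 5.5 6 8.2;  python3 - <<'E'
from h import *
p,d=viewer.capture("wrist");cv2.imwrite("pics/w1.png",p[:,:,::-1])
E
```

```text
t 2.65 pos [0.3809 0.2878 0.1375] open 0.082 F [ 0.3  0.7 -0.7] psi 5.9
[[[1.79,0.0,0.04],[0.1,0.0,0.0],8.2],[[1.79,0.0,0.04],[0.1,0.0,0.0],8.2],[[1.79,0.0,0.03],[0.0,0.0,0.0],8.2],[[1.79,0.0,0.04],[0.1,0.0,0.0],8.2],[[1.8,0.0,0.03],[0.0,0.0,0.0],8.2],[[1.79,0.01,0.04],[0.1,0.0,0.1],8.2]]
```

View pics/w1.png

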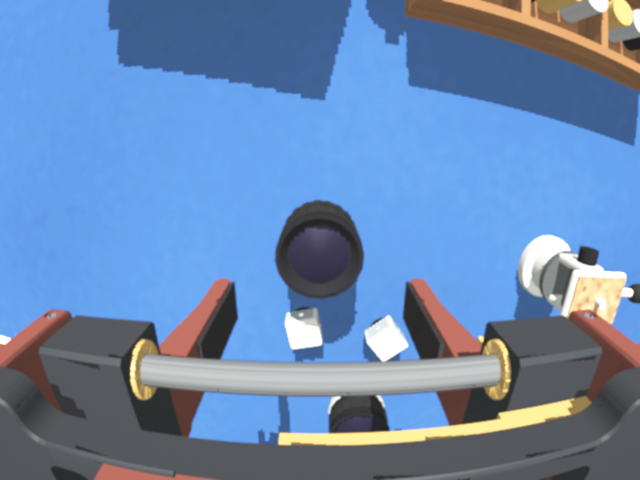

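The wrist picture shows lens_b at (320,250), centred between the fingers, with nothing in their way. Descending.

Call:
send_rows([
  [[2,0,0.1],[0,0,0],8.2],
  [[2,0,0.1],[0,0,0],8.2],
  [[2,0,0],[0,0,0],8.2],
  [[2,0,0],[0,0,0],8.2],
  [[1.3,0,0],[0,0,0],8.2],
  [[0.5,0,0],[0,0,0],8.2],
  [[0,0,0],[0,0,0],8.2],
])

```text
t: 3.4
tool_pos: [0.3803, 0.2901, 0.0378]
tool_rot: [[0.002, 0.994, 0.111], [0.002, 0.111, -0.994], [-1.0, 0.003, -0.002]]
force: [0.3, 0.6, 0.1]
opening: 0.0816
```

```bash
python3 plan.py .381 .2856 .03 5.5 1 8.2
```

```text
t 3.4 pos [0.3803 0.2901 0.0378] open 0.0816 F [0.3 0.6 0.1] psi 6.3
[[[0.78,0.02,0.45],[0.8,-0.1,-0.1],8.2]]
```

Call:
send_rows([
  [[0.6,0,0.4],[0.8,0,0],8.2],
  [[0,0,0],[0,0,0],8.2],
  [[0,0,0],[0,0,0],8.2],
])

```text
t: 3.7
tool_pos: [0.3814, 0.2867, 0.0328]
tool_rot: [[0.004, 0.995, 0.096], [0.004, 0.096, -0.995], [-1.0, 0.005, -0.003]]
force: [-0.2, -0.8, -0.5]
opening: 0.0817
```

```bash
python3 plan.py .381 .2856 .03 5.5 1 8.2
```

```text
t 3.7 pos [0.3814 0.2867 0.0328] open 0.0817 F [-0.2 -0.8 -0.5] psi 5.5
[[[0.28,-0.05,0.1],[0.0,-0.2,-0.3],8.2]]
```

Good. Close, and lift a little.

Call:
send_rows([
  [[0,0,0],[0,0,0],5.5],
  [[0,0,0],[0,0,0],5.5],
  [[0,0,0],[0,0,0],5.5],
  [[0,0,0],[0,0,0],5.5],
  [[0,0,0],[0,0,0],5.5],
  [[0,0,0],[0,0,0],5.5],
], grip_force=25)

```text
t: 4.3
tool_pos: [0.3819, 0.2868, 0.0338]
tool_rot: [[0.005, 0.995, 0.096], [0.005, 0.096, -0.995], [-1.0, 0.006, -0.004]]
force: [-1.0, -0.2, -0.3]
opening: 0.0597
```

```bash
python3 plan.py .381 .2856 .03 5.5 1 8.2
```

```text
t 4.3 pos [0.3819 0.2868 0.0338] open 0.0597 F [-1.  -0.2 -0.3] psi 5.5
[[[0.38,-0.1,0.12],[0.0,-0.2,-0.3],8.2]]
```

Call:
send_rows([
  [[-0.5,0,0],[0,0,0],5.5],
  [[-1.5,0,0],[0,0,0],5.5],
  [[-3,0,0],[0,0,0],5.5],
  [[-3,0,0],[0,0,0],5.5],
  [[-3,0,0],[0,0,0],5.5],
  [[-1.5,0,0],[0,0,0],5.5],
  [[0,0,0],[0,0,0],5.5],
])

```text
t: 5.0
tool_pos: [0.3797, 0.2852, 0.1635]
tool_rot: [[0.002, 0.995, 0.096], [0.002, 0.096, -0.995], [-1.0, 0.002, -0.002]]
force: [-0.5, 0.8, -2.0]
opening: 0.0597
```

```bash
python3 plan.py .637 -.051 .15 5.5 14 5.5
```

```text
t 5.0 pos [0.3797 0.2852 0.1635] open 0.0597 F [-0.5  0.8 -2. ] psi 5.5
[[[0.09,1.6,2.57],[0.0,-0.0,-0.0],5.5],[[0.1,1.6,2.57],[0.0,-0.0,-0.0],5.5],[[0.09,1.6,2.57],[0.0,-0.0,-0.0],5.5],[[0.1,1.6,2.57],[0.0,-0.0,-0.0],5.5],[[0.09,1.6,2.57],[0.0,-0.0,-0.0],5.5],[[0.1,1.6,2.57],[0.0,-0.0,-0.0],5.5],[[0.09,1.6,2.57],[0.0,-0.0,-0.0],5.5],[[0.1,1.6,2.56],[0.0,-0.0,-0.0],5.5],[[0.09,1.6,2.57],[0.0,-0.0,-0.0],5.5],[[0.1,1.6,2.56],[0.0,-0.0,-0.0],5.5],[[0.09,1.59,2.57],[0.0,-0.0,-0.0],5.5],[[0.1,1.6,2.56],[0.0,-0.0,-0.0],5.5],[[0.09,1.59,2.57],[0.0,-0.1,-0.1],5.5],[[0.1,1.6,2.56],[0.0,-0.0,-0.0],5.5]]
```

Lens is held (force −2 N z ≈ its weight). Carry it over.

Call:
send_rows([
  [[0,0.6,1],[0,0,0],5.5],
  [[0,1.3,2],[0,0,0],5.5],
  [[0.1,1.6,2.6],[0,0,0],5.5],
  [[0.1,1.6,2.6],[0,0,0],5.5],
  [[0.1,1.6,2.6],[0,0,0],5.5],
  [[0.1,1.6,2.6],[0,0,0],5.5],
  [[0.1,1.6,2.6],[0,0,0],5.5],
  [[0.1,1.6,2.6],[0,0,0],5.5],
  [[0.1,1.6,2.6],[0,0,0],5.5],
  [[0.1,1.6,2.6],[0,0,0],5.5],
  [[0.1,1.6,2.6],[0,0,0],5.5],
  [[0.1,1.6,2.6],[0,0,0],5.5],
  [[0.1,1.6,2.6],[0,0,0],5.5],
  [[0,0.9,1.5],[0,0,0],5.5],
  [[0,0.4,0.7],[0,0,0],5.5],
  [[0,0,0],[0,0,0],5.5],
  [[0,0,0],[0,0,0],5.5],
])

```text
t: 6.7
tool_pos: [0.617, -0.056, 0.1268]
tool_rot: [[-0.033, 0.995, 0.097], [-0.003, 0.097, -0.995], [-0.999, -0.033, -0.001]]
force: [0.2, 0.7, -1.9]
opening: 0.0595
```

```bash
python3 plan.py .637 -.051 .07 5.5 4 5.5
```

```text
t 6.7 pos [ 0.617  -0.056   0.1268] open 0.0595 F [ 0.2  0.7 -1.9] psi 5.6
[[[1.4,0.56,-0.07],[0.0,-0.0,0.5],5.5],[[1.41,0.54,-0.08],[0.0,-0.0,0.5],5.5],[[1.41,0.53,-0.07],[0.0,-0.0,0.4],5.5],[[1.42,0.53,-0.08],[0.1,-0.0,0.5],5.5]]
```

Call:
send_rows([
  [[0,1,-0.2],[0,0,0.9],5.5],
  [[0,1,-0.2],[0,0,0.9],5.5],
  [[0,0,0],[0,0,0],5.5],
  [[0,0,0],[0,0,0],5.5],
])

```text
t: 7.1
tool_pos: [0.6369, -0.0461, 0.1266]
tool_rot: [[0.001, 0.995, 0.101], [0.001, 0.101, -0.995], [-1.0, 0.001, -0.001]]
force: [0.3, 0.2, -2.3]
opening: 0.0596
```

```bash
python3 plan.py .637 -.051 .065 5.5 4 5.5
```

```text
t 7.1 pos [ 0.6369 -0.0461  0.1266] open 0.0596 F [ 0.3  0.2 -2.3] psi 5.8
[[[1.54,-0.01,0.12],[0.1,-0.0,-0.0],5.5],[[1.54,-0.01,0.12],[0.1,-0.0,-0.0],5.5],[[1.54,-0.01,0.13],[0.0,-0.0,-0.0],5.5],[[1.54,-0.01,0.12],[0.1,-0.1,-0.0],5.5]]
```

Call:
send_rows([
  [[1,0,0.2],[0,0,0],5.5],
  [[2,0,0.2],[0,0,0],5.5],
  [[1.5,0,0.1],[0,0,0],5.5],
  [[0.8,0,0],[0,0,0],5.5],
  [[0,0,0],[0,0,0],5.5],
  [[0,0,0],[0,0,0],5.5],
])

```text
t: 7.7
tool_pos: [0.637, -0.0507, 0.0702]
tool_rot: [[0.0, 0.995, 0.102], [0.001, 0.102, -0.995], [-1.0, 0.0, -0.001]]
force: [0.1, 0.2, -2.7]
opening: 0.0596
```

```bash
python3 plan.py .637 -.051 .055 5.5 4 5.5
```

```text
t 7.7 pos [ 0.637  -0.0507  0.0702] open 0.0596 F [ 0.1  0.2 -2.7] psi 5.8
[[[0.38,-0.0,0.01],[0.1,-0.0,-0.0],5.5],[[0.38,-0.0,0.01],[0.1,-0.0,-0.0],5.5],[[0.38,-0.0,0.0],[0.1,-0.0,-0.0],5.5],[[0.38,-0.0,0.01],[0.0,-0.1,-0.0],5.5]]
```

Call:
send_rows([
  [[0.4,0,0],[0,0,0],5.5],
  [[0.4,0,0],[0,0,0],5.5],
  [[0.3,0,0],[0,0,0],5.5],
  [[0.1,0,0],[0,0,0],5.5],
  [[0,0,0],[0,0,0],5.5],
])

```text
t: 8.2
tool_pos: [0.6383, -0.0508, 0.0589]
tool_rot: [[0.003, 0.995, 0.102], [0.001, 0.102, -0.995], [-1.0, 0.003, -0.001]]
force: [-0.6, 0.3, -2.5]
opening: 0.0595
```

Call:
send_rows([
  [[0.2,-0.1,0],[0,0,-0.2],5.5],
  [[0.2,0,0],[0,0,0],5.5],
  [[0.1,0,0],[0,0,0],5.5],
])

```text
t: 8.5
tool_pos: [0.6376, -0.051, 0.0549]
tool_rot: [[0.0, 0.995, 0.102], [0.0, 0.102, -0.995], [-1.0, 0.0, -0.0]]
force: [-5.3, -0.1, 12.4]
opening: 0.0599
```

Contact felt (+12 N), at the expected height. Release.

Call:
send_rows([
  [[-0.1,0,0],[0,0,0],5.5],
  [[0,0,0],[0,0,0],7.6],
  [[0,0,0],[0,0,0],7.6],
  [[0,0,0],[0,0,0],7.6],
  [[-0.5,0,0],[0,0,0],7.6],
  [[-2,0,0],[0,0,0],7.6],
  [[-3,0,0],[0,0,0],8],
  [[-3,0,0],[0,0,0],8],
  [[-1,0,0],[0,0,0],8],
  [[0,0,0],[0,0,0],8],
])

```text
t: 9.5
tool_pos: [0.638, -0.0511, 0.155]
tool_rot: [[0.001, 0.995, 0.102], [0.0, 0.102, -0.995], [-1.0, 0.001, -0.0]]
force: [0.1, 0.0, 0.2]
opening: 0.0797
```

```bash
python3 plan.py .4367 .107 .13 5.5 9 8
python3 - <<'E'
from h import *
p,d=viewer.capture("scene");cv2.imwrite("pics/s1.png",p[:,:,::-1])
E
```

```text
t 9.5 pos [ 0.638  -0.0511  0.155 ] open 0.0797 F [0.1 0.  0.2] psi 5.9
[[[0.28,-2.05,-1.97],[0.0,-0.0,-0.0],8.0],[[0.28,-2.05,-1.98],[0.0,-0.0,-0.0],8.0],[[0.28,-2.04,-1.97],[0.1,-0.0,-0.0],8.0],[[0.27,-2.05,-1.97],[0.0,-0.0,-0.0],8.0],[[0.28,-2.05,-1.97],[0.1,-0.0,-0.0],8.0],[[0.27,-2.05,-1.97],[0.0,-0.0,-0.0],8.0],[[0.28,-2.05,-1.97],[0.1,-0.0,-0.0],8.0],[[0.27,-2.06,-1.97],[0.0,-0.0,-0.0],8.0],[[0.28,-2.05,-1.96],[0.1,-0.0,-0.1],8.0]]
```

View pics/s1.png

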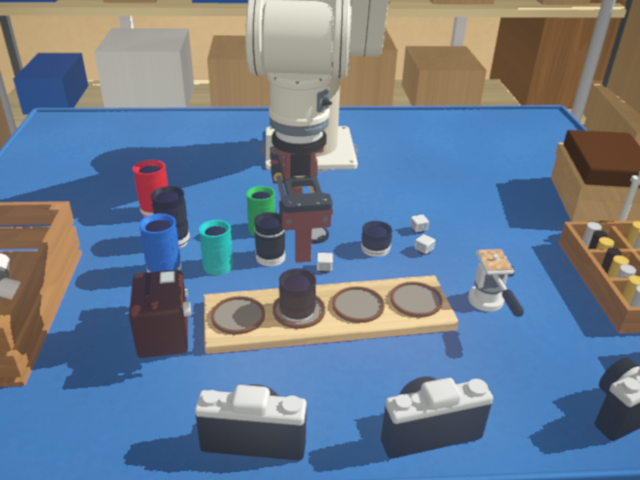

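Lens_b stands upright in the second ring at (298,295). Next: lens_a.

Call:
send_rows([
  [[0,-1,-1],[0,0,0],8],
  [[0.1,-2,-2],[0,0,0],8],
  [[0.1,-2,-2],[0,0,0],8],
  [[0.1,-2,-2],[0,0,0],8],
  [[0.1,-2,-2],[0,0,0],8],
  [[0.1,-2,-2],[0,0,0],8],
  [[0.1,-2,-2],[0,0,0],8],
  [[0.1,-2,-2],[0,0,0],8],
  [[0.1,-1.8,-1.6],[0,0,0],8],
  [[0,-0.7,-0.7],[0,0,0],8],
  [[0,0,0],[0,0,0],8],
  [[0,0,0],[0,0,0],8],
])

```text
t: 10.75
tool_pos: [0.4197, 0.1101, 0.132]
tool_rot: [[-0.03, 0.994, 0.102], [-0.002, 0.102, -0.995], [-1.0, -0.03, -0.001]]
force: [-0.4, 0.6, 0.4]
opening: 0.0801
```

```bash
python3 plan.py .4367 .107 .13 5.5 2 8
```

```text
t 10.75 pos [0.4197 0.1101 0.132 ] open 0.0801 F [-0.4  0.6  0.4] psi 5.9
[[[0.07,0.83,0.24],[0.2,-0.0,0.8],8.0],[[0.09,0.84,0.24],[0.2,-0.0,0.9],8.0]]
```

Call:
send_rows([
  [[0,0.8,0.2],[0.2,0,0.9],8],
  [[0,0.8,0.2],[0.2,0,0.8],8],
  [[0,0,0],[0,0,0],8],
  [[2,0,0],[0,0,0],8],
  [[2,0,0],[0,0,0],8],
  [[1.5,0,0],[0,0,0],8],
  [[0.5,0,0],[0,0,0],8],
  [[0,0,0],[0,0,0],8],
])

```text
t: 11.55
tool_pos: [0.4448, 0.1051, 0.0704]
tool_rot: [[0.01, 0.996, 0.089], [0.002, 0.089, -0.996], [-1.0, 0.01, -0.001]]
force: [-1.1, 0.1, -0.0]
opening: 0.0798
```

```bash
python3 plan.py .4367 .107 .015 5.5 2 8
```

```text
t 11.55 pos [0.4448 0.1051 0.0704] open 0.0798 F [-1.1  0.1 -0. ] psi 5.1
[[[2.77,-0.42,-0.13],[-0.2,-0.0,-0.3],8.0],[[2.77,-0.41,-0.12],[-0.2,-0.1,-0.3],8.0]]
```

Call:
send_rows([
  [[0.2,-0.7,-0.2],[-0.3,0,-0.5],8],
  [[0,0,0],[0,0,0],8],
  [[1,0,0],[0,0,0],8],
  [[1,0,0],[0,0,0],8],
  [[0.7,0,0],[0,0,0],8],
  [[0,0,0],[0,0,0],8],
])

```text
t: 12.15
tool_pos: [0.4388, 0.1069, 0.041]
tool_rot: [[0.004, 0.996, 0.094], [0.002, 0.094, -0.996], [-1.0, 0.004, -0.002]]
force: [-0.2, -0.3, 0.3]
opening: 0.08
```

```bash
python3 plan.py .4367 .107 .015 5.5 2 8
```

```text
t 12.15 pos [0.4388 0.1069 0.041 ] open 0.08 F [-0.2 -0.3  0.3] psi 5.4
[[[1.3,-0.11,-0.01],[-0.1,-0.0,-0.1],8.0],[[1.3,-0.11,-0.02],[-0.0,-0.1,-0.1],8.0]]
```

Call:
send_rows([
  [[1,-0.2,0],[0,0,-0.2],8],
  [[1,0,0],[0,0,0],8],
  [[0.4,0,0],[0,0,0],8],
  [[0,0,0],[0,0,0],8],
  [[0,0,0],[0,0,0],8],
])

```text
t: 12.65
tool_pos: [0.4363, 0.1066, 0.014]
tool_rot: [[-0.001, 0.996, 0.094], [0.001, 0.094, -0.996], [-1.0, -0.001, -0.001]]
force: [0.0, 0.5, -0.2]
opening: 0.08
```

```bash
python3 plan.py .4367 .107 .015 5.5 1 8
```

```text
t 12.65 pos [0.4363 0.1066 0.014 ] open 0.08 F [ 0.   0.5 -0.2] psi 5.4
[[[-0.1,0.04,-0.03],[-0.1,-0.1,0.1],8.0]]
```

Call:
send_rows([
  [[0,0,0],[0,0,0],5.4],
  [[0,0,0],[0,0,0],5.4],
  [[0,0,0],[0,0,0],5.4],
  [[0,0,0],[0,0,0],5.4],
  [[0,0,0],[0,0,0],5.4],
  [[0,0,0],[0,0,0],5.4],
])

```text
t: 13.25
tool_pos: [0.4368, 0.1067, 0.0147]
tool_rot: [[0.0, 0.996, 0.094], [0.002, 0.094, -0.996], [-1.0, 0.0, -0.002]]
force: [-0.1, 0.2, -1.6]
opening: 0.0582
```

Call:
send_rows([
  [[-0.5,0,0],[0,0,0],5.4],
  [[-1.5,0,0],[0,0,0],5.4],
  [[-3,0,0],[0,0,0],5.4],
  [[-3,0,0],[0,0,0],5.4],
  [[-3,0,0],[0,0,0],5.4],
  [[-2.5,0,0],[0,0,0],5.4],
  [[-1.5,0,0],[0,0,0],5.4],
  [[0,0,0],[0,0,0],5.4],
])

```text
t: 14.05
tool_pos: [0.4351, 0.1061, 0.1715]
tool_rot: [[-0.003, 0.996, 0.094], [0.001, 0.094, -0.996], [-1.0, -0.003, -0.001]]
force: [0.3, 0.5, -2.1]
opening: 0.0575
```

```bash
python3 plan.py .646 -.15 .16 5.5 11 5.4
```

```text
t 14.05 pos [0.4351 0.1061 0.1715] open 0.0575 F [ 0.3  0.5 -2.1] psi 5.4
[[[0.1,1.69,2.5],[-0.0,-0.0,0.0],5.4],[[0.1,1.69,2.5],[-0.0,-0.0,0.0],5.4],[[0.1,1.69,2.5],[-0.0,-0.0,0.0],5.4],[[0.1,1.69,2.5],[-0.0,-0.0,0.0],5.4],[[0.1,1.69,2.5],[-0.0,-0.0,0.0],5.4],[[0.1,1.69,2.5],[-0.0,-0.0,0.0],5.4],[[0.09,1.69,2.5],[-0.0,-0.0,0.0],5.4],[[0.1,1.69,2.49],[-0.0,-0.0,0.0],5.4],[[0.09,1.69,2.5],[-0.0,-0.0,0.1],5.4],[[0.1,1.69,2.49],[-0.1,-0.0,0.0],5.4],[[0.1,1.69,2.5],[-0.0,-0.1,0.1],5.4]]
```

Call:
send_rows([
  [[0,0.8,1.2],[0,0,0],5.4],
  [[0,1.7,2.5],[0,0,0.1],5.4],
  [[0,1.7,2.5],[0,0,0.1],5.4],
  [[0,1.7,2.5],[0,0,0.2],5.4],
  [[0,1.7,2.5],[0,0,0.2],5.4],
  [[0,1.7,2.5],[0,0,0.2],5.4],
  [[0,1.7,2.5],[0,0,0.2],5.4],
  [[0,1.7,2.5],[0,0,0.2],5.4],
  [[0,1.7,2.5],[0,0,0.2],5.4],
  [[0,1.7,2.3],[0,0,0.2],5.4],
  [[0,1.7,2],[0,0,0.2],5.4],
  [[0,1,0.5],[0,0,0],5.4],
  [[0,0,0],[0,0,0],5.4],
  [[0,0,0],[0,0,0],5.4],
])

```text
t: 15.45
tool_pos: [0.6474, -0.1551, 0.1497]
tool_rot: [[0.002, 0.996, 0.094], [0.006, 0.094, -0.996], [-1.0, 0.002, -0.006]]
force: [-0.6, 0.2, -2.3]
opening: 0.0574
```

```bash
python3 plan.py .646 -.15 .14 5.5 2 5.4
```

```text
t 15.45 pos [ 0.6474 -0.1551  0.1497] open 0.0574 F [-0.6  0.2 -2.3] psi 5.4
[[[0.49,-0.05,-0.26],[-0.0,-0.2,-0.1],5.4],[[0.48,-0.05,-0.26],[-0.1,-0.1,-0.0],5.4]]
```

Call:
send_rows([
  [[1,-0.1,-0.3],[0,-0.3,-0.1],5.4],
  [[2,0,-0.2],[0,0,0],5.4],
  [[2,0,0],[0,0,0],5.4],
  [[2,0,0],[0,0,0],5.4],
  [[1.5,0,0],[0,0,0],5.4],
  [[0.7,0,0],[0,0,0],5.4],
  [[0,0,0],[0,0,0],5.4],
  [[0,0,0],[0,0,0],5.4],
])

```text
t: 16.25
tool_pos: [0.6403, -0.1424, 0.0521]
tool_rot: [[-0.005, 0.995, 0.101], [0.001, 0.101, -0.995], [-1.0, -0.005, -0.002]]
force: [-0.2, 0.4, -1.5]
opening: 0.058
```

```bash
python3 plan.py .646 -.15 .036 5.5 2 5.4
```

```text
t 16.25 pos [ 0.6403 -0.1424  0.0521] open 0.058 F [-0.2  0.4 -1.5] psi 5.8
[[[0.8,0.25,0.41],[0.2,-0.0,0.1],5.4],[[0.8,0.24,0.41],[0.1,-0.1,0.2],5.4]]
```

Centre it before lowering into the ring.

Call:
send_rows([
  [[0,0.5,0.7],[0.3,0,0.3],5.4],
  [[0,0,0],[0,0,0],5.4],
  [[0.4,0,0],[0,0,0],5.4],
  [[0.3,0,0],[0,0,0],5.4],
  [[0,0,0],[0,0,0],5.4],
])

```text
t: 16.75
tool_pos: [0.6488, -0.1504, 0.0477]
tool_rot: [[0.006, 0.995, 0.095], [0.0, 0.095, -0.995], [-1.0, 0.006, 0.0]]
force: [0.6, 0.5, -2.0]
opening: 0.0579
```

```bash
python3 plan.py .646 -.15 .036 5.5 2 5.4
```

```text
t 16.75 pos [ 0.6488 -0.1504  0.0477] open 0.0579 F [ 0.6  0.5 -2. ] psi 5.4
[[[0.58,-0.14,-0.03],[-0.0,0.0,-0.2],5.4],[[0.59,-0.14,-0.03],[-0.1,0.0,-0.2],5.4]]
```

Call:
send_rows([
  [[0.3,-0.2,0],[0,0,-0.3],5.4],
  [[0.3,0,0],[0,0,0],5.4],
  [[0.2,0,0],[0,0,0],5.4],
  [[0.1,0,0],[0,0,0],5.4],
])

```text
t: 17.15
tool_pos: [0.6464, -0.1504, 0.0378]
tool_rot: [[0.0, 0.995, 0.095], [-0.0, 0.095, -0.995], [-1.0, 0.0, 0.0]]
force: [0.3, -0.3, -2.5]
opening: 0.0576
```

Call:
send_rows([
  [[0.15,0,0],[0,0,0],5.4],
  [[0.1,0,0],[0,0,0],5.4],
])

```text
t: 17.35
tool_pos: [0.6464, -0.1504, 0.0356]
tool_rot: [[-0.0, 0.995, 0.095], [-0.0, 0.095, -0.995], [-1.0, -0.0, 0.0]]
force: [-4.7, 1.2, 11.8]
opening: 0.0576
```

Call:
send_rows([
  [[-0.1,0,0],[0,0,0],5.4],
  [[0,0,0],[0,0,0],7.6],
  [[0,0,0],[0,0,0],7.6],
  [[0,0,0],[0,0,0],7.6],
  [[-0.5,0,0],[0,0,0],7.6],
  [[-2,0,0],[0,0,0],7.6],
  [[-3,0,0],[0,0,0],7.6],
  [[-3,0,0],[0,0,0],7.6],
  [[-3,0,0],[0,0,0],7.6],
  [[-2,0,0],[0,0,0],7.6],
  [[0,0,0],[0,0,0],7.6],
  [[0,0,0],[0,0,0],7.6],
])

```text
t: 18.55
tool_pos: [0.6468, -0.1504, 0.1786]
tool_rot: [[0.002, 0.995, 0.095], [-0.001, 0.095, -0.995], [-1.0, 0.002, 0.001]]
force: [-0.9, 0.5, -1.0]
opening: 0.076
```

```bash
python3 plan.py .4605 -.097 .17 -30 8 7.6
python3 - <<'E'
from h import *
p,d=viewer.capture("scene");cv2.imwrite("pics/s2.png",p[:,:,::-1])
E
```

```text
t 18.55 pos [ 0.6468 -0.1504  0.1786] open 0.076 F [-0.9  0.5 -1. ] psi 5.5
[[[0.1,-2.25,-0.89],[4.4,0.0,-0.0],7.6],[[0.1,-2.32,-0.71],[4.4,0.0,-0.0],7.6],[[0.1,-2.36,-0.53],[4.4,-0.0,-0.0],7.6],[[0.1,-2.4,-0.35],[4.4,-0.0,-0.0],7.6],[[0.11,-2.42,-0.16],[4.5,-0.0,-0.0],7.6],[[0.1,-2.42,0.03],[4.4,-0.0,-0.0],7.6],[[0.11,-2.41,0.21],[4.5,-0.0,-0.1],7.6],[[0.1,-2.39,0.4],[4.4,-0.0,-0.0],7.6]]
```

View pics/s2.png

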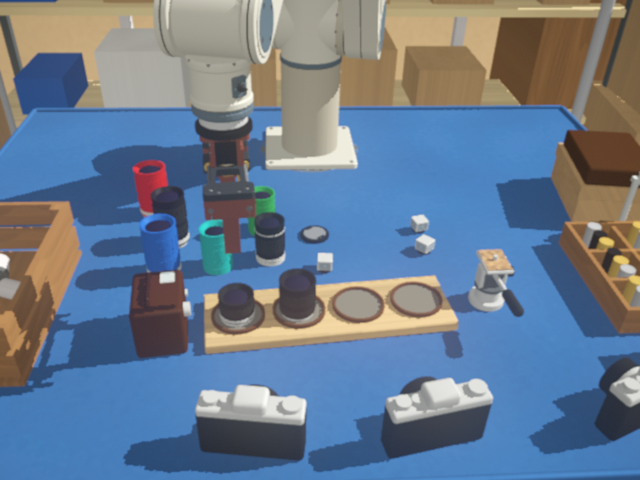

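Lens_a stands in the ring next to the box camera at (237,305). Next: lens_c.

Call:
send_rows([
  [[0,-1.2,-0.5],[2,0,0],7.6],
  [[0,-2.2,-0.8],[4.4,0,0],7.6],
  [[0,-2.3,-0.7],[4.4,0,0],7.6],
  [[0,-2.3,-0.5],[4.4,0,0],7.6],
  [[0,-2.4,-0.3],[4.4,0,0],7.6],
  [[0,-2.4,-0.1],[4.4,0,0],7.6],
  [[0,-2.3,0.1],[4.4,0,0],7.6],
  [[0,-2,0.2],[4.4,0,0],7.6],
  [[0,-1,0.3],[2,0,0],7.6],
  [[0,0,0],[0,0,0],7.6],
  [[0,0,0],[0,0,0],7.6],
])

```text
t: 19.7
tool_pos: [0.4533, -0.0916, 0.1632]
tool_rot: [[-0.024, 0.859, -0.511], [0.006, -0.511, -0.86], [-1.0, -0.023, 0.007]]
force: [0.2, 0.9, 0.4]
opening: 0.0757
```

```bash
python3 plan.py .4605 -.097 .15 -30 2 7.6
```

```text
t 19.7 pos [ 0.4533 -0.0916  0.1632] open 0.0757 F [0.2 0.9 0.4] psi -30.7
[[[0.65,0.46,0.04],[-0.4,0.2,0.7],7.6],[[0.65,0.46,0.05],[-0.3,0.2,0.6],7.6]]
```

Call:
send_rows([
  [[0,0.8,0.1],[-0.6,0.4,1.2],7.6],
  [[0,0,0],[0,0,0],7.6],
  [[1,0,0],[0,0,0],7.6],
  [[1.5,0,0],[0,0,0],7.6],
  [[0.7,0,0],[0,0,0],7.6],
  [[0,0,0],[0,0,0],7.6],
  [[0,0,0],[0,0,0],7.6],
])

```text
t: 20.4
tool_pos: [0.4627, -0.0979, 0.1275]
tool_rot: [[-0.0, 0.866, -0.5], [0.0, -0.5, -0.866], [-1.0, -0.0, -0.0]]
force: [0.4, 0.1, -0.1]
opening: 0.0759
```

```bash
python3 plan.py .4605 -.097 .045 -30 2 7.6
python3 - <<'E'
from h import *
p,d=viewer.capture("wrist");cv2.imwrite("pics/w2.png",p[:,:,::-1])
E
```

```text
t 20.4 pos [ 0.4627 -0.0979  0.1275] open 0.0759 F [ 0.4  0.1 -0.1] psi -30.0
[[[4.12,-0.12,0.02],[0.0,-0.0,0.0],7.6],[[4.13,-0.11,0.02],[0.0,-0.0,0.0],7.6]]
```

View pics/w2.png

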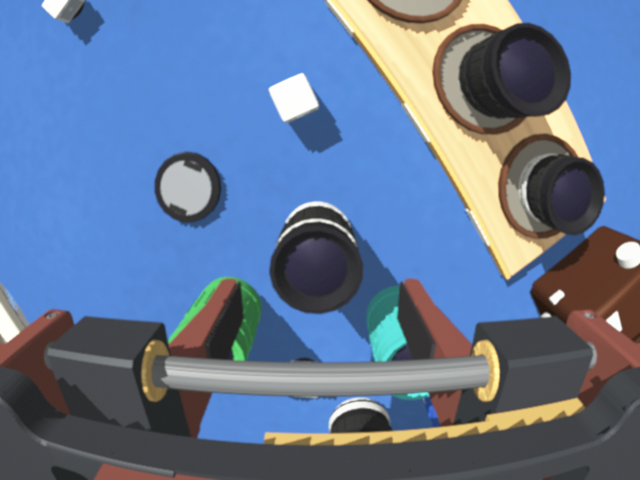

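The wrist picture has lens_c centred between the fingers at (316,265). Green and turquoise are behind them, with about 30 mm of clearance by the numbers. Descending.

Call:
send_rows([
  [[1,-0.2,0],[0,0,0],7.6],
  [[1.5,0,0],[0,0,0],7.6],
  [[1.5,0,0],[0,0,0],7.6],
  [[1,0,0],[0,0,0],7.6],
  [[0,0,0],[0,0,0],7.6],
  [[0,0,0],[0,0,0],7.6],
])

```text
t: 21.05
tool_pos: [0.462, -0.0969, 0.0761]
tool_rot: [[0.004, 0.866, -0.499], [-0.0, -0.499, -0.866], [-1.0, 0.003, -0.001]]
force: [-0.3, 0.1, 0.9]
opening: 0.076
```

```bash
python3 plan.py .4605 -.097 .045 -30 2 7.6
```

```text
t 21.05 pos [ 0.462  -0.0969  0.0761] open 0.076 F [-0.3  0.1  0.9] psi -30.0
[[[1.55,-0.07,0.05],[0.0,-0.0,-0.1],7.6],[[1.56,-0.06,0.04],[0.0,-0.1,-0.1],7.6]]
```

Call:
send_rows([
  [[1,-0.1,0.1],[0,0,-0.2],7.6],
  [[1.2,0,0],[0,0,0],7.6],
  [[0.6,0,0],[0,0,0],7.6],
  [[0,0,0],[0,0,0],7.6],
  [[0,0,0],[0,0,0],7.6],
])

```text
t: 21.55
tool_pos: [0.4614, -0.0975, 0.0465]
tool_rot: [[0.002, 0.866, -0.499], [0.001, -0.499, -0.866], [-1.0, 0.002, -0.002]]
force: [-0.7, -0.7, -0.1]
opening: 0.0762
```

```bash
python3 plan.py .4605 -.097 .045 -30 2 7.6
```

```text
t 21.55 pos [ 0.4614 -0.0975  0.0465] open 0.0762 F [-0.7 -0.7 -0.1] psi -30.0
[[[0.07,-0.05,0.0],[0.0,-0.1,-0.0],7.6],[[0.08,-0.05,0.0],[0.0,-0.0,-0.1],7.6]]
```

Call:
send_rows([
  [[0,0,0],[0,0,0],5.2],
  [[0,0,0],[0,0,0],5.2],
  [[0,0,0],[0,0,0],5.2],
  [[0,0,0],[0,0,0],5.2],
  [[0,0,0],[0,0,0],5.2],
  [[0,0,0],[0,0,0],5.2],
])

```text
t: 22.15
tool_pos: [0.4612, -0.0974, 0.0469]
tool_rot: [[0.002, 0.866, -0.499], [0.001, -0.499, -0.866], [-1.0, 0.001, -0.002]]
force: [0.3, 0.3, -2.5]
opening: 0.0555
```

Call:
send_rows([
  [[-0.5,0,0],[0,0,0],5.2],
  [[-1.5,0,0],[0,0,0],5.2],
  [[-3,0,0],[0,0,0],5.2],
  [[-3,0,0],[0,0,0],5.2],
  [[-3,0,0],[0,0,0],5.2],
  [[-2,0,0],[0,0,0],5.2],
  [[-1,0,0],[0,0,0],5.2],
  [[0,0,0],[0,0,0],5.2],
])

```text
t: 22.95
tool_pos: [0.4594, -0.0972, 0.1929]
tool_rot: [[-0.0, 0.866, -0.499], [0.002, -0.499, -0.866], [-1.0, -0.001, -0.001]]
force: [0.2, 0.3, -2.2]
opening: 0.0556
```

```bash
python3 plan.py .627 .0485 .18 5.5 8 5.2
```

```text
t 22.95 pos [ 0.4594 -0.0972  0.1929] open 0.0556 F [ 0.2  0.3 -2.2] psi -30.0
[[[0.16,0.9,-2.62],[-4.4,-0.0,0.0],5.2],[[0.16,1.1,-2.55],[-4.4,-0.0,0.0],5.2],[[0.16,1.3,-2.45],[-4.4,-0.0,0.0],5.2],[[0.17,1.48,-2.35],[-4.5,-0.0,0.0],5.2],[[0.16,1.66,-2.23],[-4.4,-0.0,0.0],5.2],[[0.17,1.83,-2.09],[-4.5,-0.0,0.0],5.2],[[0.16,1.98,-1.94],[-4.4,-0.0,0.0],5.2],[[0.17,2.13,-1.78],[-4.5,-0.1,0.0],5.2]]
```

Call:
send_rows([
  [[0,0.5,-1.3],[-2,0,0],5.2],
  [[0,0.9,-2.6],[-4.4,0,0.1],5.2],
  [[0,1.1,-2.5],[-4.4,0,0.1],5.2],
  [[0,1.3,-2.4],[-4.4,0,0.2],5.2],
  [[0,1.5,-2.3],[-4.4,0,0.2],5.2],
  [[0,1.7,-2.2],[-4.4,0,0.2],5.2],
  [[0,1.8,-2.1],[-4.4,0,0.2],5.2],
  [[0,2,-1.6],[-4,0,0.2],5.2],
  [[0,1.2,-0.8],[-2,0,0.1],5.2],
  [[0,0,0],[0,0,0],5.2],
  [[0,0,0],[0,0,0],5.2],
])

```text
t: 24.05
tool_pos: [0.6245, 0.062, 0.1757]
tool_rot: [[-0.001, 0.993, 0.114], [-0.001, 0.114, -0.993], [-1.0, -0.001, 0.001]]
force: [0.7, 0.2, -2.3]
opening: 0.0557
```

```bash
python3 plan.py .627 .0485 .18 5.5 2 5.2
```

```text
t 24.05 pos [0.6245 0.062  0.1757] open 0.0557 F [ 0.7  0.2 -2.3] psi 6.6
[[[-0.22,0.05,0.69],[0.5,0.0,0.0],5.2],[[-0.21,0.05,0.68],[0.6,0.0,0.0],5.2]]
```

Call:
send_rows([
  [[0,0.1,0.6],[0.5,0,0],5.2],
  [[0.5,0,0.5],[0.5,0,0],5.2],
  [[1.5,0,0],[0,0,0],5.2],
  [[2,0,0],[0,0,0],5.2],
  [[2,0,0],[0,0,0],5.2],
  [[1.2,0,0],[0,0,0],5.2],
  [[0.5,0,0],[0,0,0],5.2],
  [[0,0,0],[0,0,0],5.2],
  [[0,0,0],[0,0,0],5.2],
])

```text
t: 24.95
tool_pos: [0.6228, 0.0449, 0.0926]
tool_rot: [[-0.004, 0.996, 0.086], [-0.001, 0.086, -0.996], [-1.0, -0.004, 0.001]]
force: [0.1, -0.4, -3.4]
opening: 0.0555
```

```bash
python3 plan.py .627 .0485 .068 5.5 2 5.2
```

```text
t 24.95 pos [0.6228 0.0449 0.0926] open 0.0555 F [ 0.1 -0.4 -3.4] psi 5.0
[[[1.23,0.23,-0.16],[-0.3,0.0,0.1],5.2],[[1.23,0.22,-0.16],[-0.2,0.1,0.1],5.2]]
```

Call:
send_rows([
  [[0.3,0.4,-0.3],[-0.3,0,0.2],5.2],
  [[0.6,0,0],[0,0,0],5.2],
  [[0.5,0,0],[0,0,0],5.2],
  [[0,0,0],[0,0,0],5.2],
  [[0,0,0],[0,0,0],5.2],
])

```text
t: 25.45
tool_pos: [0.6287, 0.0489, 0.0798]
tool_rot: [[0.004, 0.996, 0.092], [-0.001, 0.092, -0.996], [-1.0, 0.004, 0.001]]
force: [-0.5, -0.3, -2.9]
opening: 0.0557
```

```bash
python3 plan.py .627 .0485 .068 5.5 2 5.2
```

```text
t 25.45 pos [0.6287 0.0489 0.0798] open 0.0557 F [-0.5 -0.3 -2.9] psi 5.3
[[[0.59,-0.09,0.01],[-0.1,0.0,-0.1],5.2],[[0.59,-0.09,0.02],[-0.1,0.1,-0.1],5.2]]
```

Call:
send_rows([
  [[0.3,-0.2,0],[0,0,-0.2],5.2],
  [[0.3,0,0],[0,0,0],5.2],
  [[0.2,0,0],[0,0,0],5.2],
  [[0.15,0,0],[0,0,0],5.2],
])

```text
t: 25.85
tool_pos: [0.6267, 0.0487, 0.0699]
tool_rot: [[0.001, 0.996, 0.092], [-0.001, 0.092, -0.996], [-1.0, 0.001, 0.001]]
force: [-0.3, -0.1, -3.8]
opening: 0.0556
```

Call:
send_rows([
  [[0.15,0,0],[0,0,0],5.2],
])

```text
t: 25.95
tool_pos: [0.6267, 0.0487, 0.0683]
tool_rot: [[0.001, 0.996, 0.092], [-0.001, 0.092, -0.996], [-1.0, 0.001, 0.001]]
force: [0.2, 0.7, -2.3]
opening: 0.0553
```

Call:
send_rows([
  [[0.1,0,0],[0,0,0],5.2],
])

```text
t: 26.05
tool_pos: [0.6267, 0.0486, 0.0678]
tool_rot: [[0.001, 0.996, 0.093], [-0.001, 0.093, -0.996], [-1.0, 0.001, 0.001]]
force: [-4.1, -0.9, 13.3]
opening: 0.0561
```

Call:
send_rows([
  [[-0.1,0,0],[0,0,0],5.2],
  [[0,0,0],[0,0,0],7.6],
  [[0,0,0],[0,0,0],7.6],
  [[0,0,0],[0,0,0],7.6],
  [[-0.5,0,0],[0,0,0],7.6],
  [[-2,0,0],[0,0,0],7.6],
  [[-3,0,0],[0,0,0],7.6],
  [[-3,0,0],[0,0,0],7.6],
  [[-3,0,0],[0,0,0],7.6],
  [[-2,0,0],[0,0,0],7.6],
  [[0,0,0],[0,0,0],7.6],
  [[0,0,0],[0,0,0],7.6],
])

```text
t: 27.25
tool_pos: [0.6272, 0.0488, 0.211]
tool_rot: [[0.003, 0.996, 0.093], [-0.001, 0.093, -0.996], [-1.0, 0.003, 0.001]]
force: [0.2, 0.2, -1.1]
opening: 0.076
```

```bash
python3 plan.py .4003 -.2862 .2 -70 14 8.0
python3 - <<'E'
from h import *
p,d=viewer.capture("scene");cv2.imwrite("pics/s3.png",p[:,:,::-1])
E
```

```text
t 27.25 pos [0.6272 0.0488 0.211 ] open 0.076 F [ 0.2  0.2 -1.1] psi 5.3
[[[0.08,-1.84,2.23],[5.4,-0.0,-0.0],8.0],[[0.08,-1.62,2.4],[5.4,-0.0,-0.0],8.0],[[0.08,-1.38,2.54],[5.4,-0.0,-0.0],8.0],[[0.07,-1.14,2.66],[5.4,-0.0,-0.0],8.0],[[0.08,-0.88,2.75],[5.4,-0.0,-0.0],8.0],[[0.07,-0.62,2.82],[5.4,-0.0,-0.0],8.0],[[0.08,-0.35,2.87],[5.4,-0.0,-0.0],8.0],[[0.07,-0.08,2.89],[5.4,-0.0,-0.0],8.0],[[0.08,0.19,2.88],[5.4,-0.0,-0.0],8.0],[[0.07,0.46,2.85],[5.3,-0.0,-0.0],8.0],[[0.08,0.72,2.8],[5.4,-0.0,-0.0],8.0],[[0.07,0.98,2.72],[5.3,-0.0,-0.0],8.0],[[0.08,1.23,2.62],[5.4,-0.1,-0.1],8.0],[[0.07,1.47,2.48],[5.3,-0.0,-0.0],8.0]]
```

View pics/s3.png

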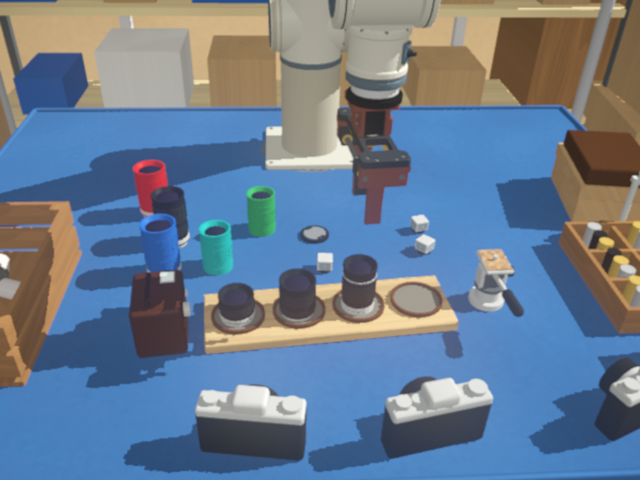

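Three lenses are in place, with lens_c at (359,285). Now lens_d, which is crowded by red and blue.

Call:
send_rows([
  [[0,-1,1.2],[2.5,0,0],8],
  [[0,-1.8,2.2],[5.4,0,0],8],
  [[0,-1.6,2.4],[5.4,0,0],8],
  [[0,-1.4,2.5],[5.4,0,0],8],
  [[0,-1.1,2.7],[5.4,0,0],8],
  [[0,-0.9,2.8],[5.4,0,0],8],
  [[0,-0.6,2.8],[5.4,0,0],8],
  [[0,-0.3,2.9],[5.4,0,0],8],
  [[0,-0.1,2.9],[5.4,0,0],8],
  [[0,0.2,2.9],[5.4,0,0],8],
  [[0,0.5,2.8],[5.4,0,0],8],
  [[0,0.7,2.8],[5.4,0,0],8],
  [[0,1,2.7],[5.4,0,0],8],
  [[0,1.1,2],[5,0,0],8],
  [[0,0.6,1],[2,0,0],8],
  [[0,0,0],[0,0,0],8],
  [[0,0,0],[0,0,0],8],
])

```text
t: 29.0
tool_pos: [0.3481, -0.2752, 0.1921]
tool_rot: [[-0.036, 0.277, -0.96], [0.011, -0.961, -0.278], [-0.999, -0.02, 0.031]]
force: [0.7, 0.4, -0.4]
opening: 0.0801
```

```bash
python3 plan.py .4003 -.2862 .18 -70 2 8.0
```

```text
t 29.0 pos [ 0.3481 -0.2752  0.1921] open 0.0801 F [ 0.7  0.4 -0.4] psi -73.9
[[[0.51,1.26,-2.37],[-1.9,0.9,0.6],8.0],[[0.55,1.34,-2.32],[-2.0,0.8,0.6],8.0]]
```

Call:
send_rows([
  [[0,1.1,-2.1],[-1.5,1,0.6],8],
  [[0,1.2,-2.1],[-1.5,0.8,0.6],8],
  [[0,0.2,-0.3],[-0.3,0,0],8],
  [[0,0,0],[0,0,0],8],
  [[0,0,0],[0,0,0],8],
])

```text
t: 29.5
tool_pos: [0.4042, -0.2835, 0.1899]
tool_rot: [[0.003, 0.343, -0.939], [0.001, -0.939, -0.343], [-1.0, 0.0, -0.003]]
force: [0.5, 0.2, -0.0]
opening: 0.0799
```

```bash
python3 plan.py .4003 -.2862 .15 -70 2 8.0
```

```text
t 29.5 pos [ 0.4042 -0.2835  0.1899] open 0.0799 F [ 0.5  0.2 -0. ] psi -69.9
[[[1.99,0.06,0.24],[0.0,-0.1,-0.0],8.0],[[2.0,0.06,0.23],[0.1,-0.1,-0.0],8.0]]
```

Call:
send_rows([
  [[0.5,0.1,0.4],[0,-0.2,0],8],
  [[1.5,0,0],[0,0,0],8],
  [[1.5,0,0],[0,0,0],8],
  [[0.5,0,0],[0,0,0],8],
  [[0,0,0],[0,0,0],8],
  [[0,0,0],[0,0,0],8],
])

```text
t: 30.1
tool_pos: [0.398, -0.2851, 0.1482]
tool_rot: [[-0.002, 0.343, -0.939], [-0.0, -0.939, -0.343], [-1.0, -0.001, 0.002]]
force: [-0.1, -0.1, -0.4]
opening: 0.0798
```

```bash
python3 plan.py .4003 -.2862 .06 -70 2 8.0
python3 - <<'E'
from h import *
p,d=viewer.capture("wrist");cv2.imwrite("pics/w3.png",p[:,:,::-1])
E
```

```text
t 30.1 pos [ 0.398  -0.2851  0.1482] open 0.0798 F [-0.1 -0.1 -0.4] psi -69.9
[[[4.41,0.1,-0.1],[0.0,0.1,0.0],8.0],[[4.41,0.09,-0.09],[0.1,0.0,0.0],8.0]]
```

View pics/w3.png

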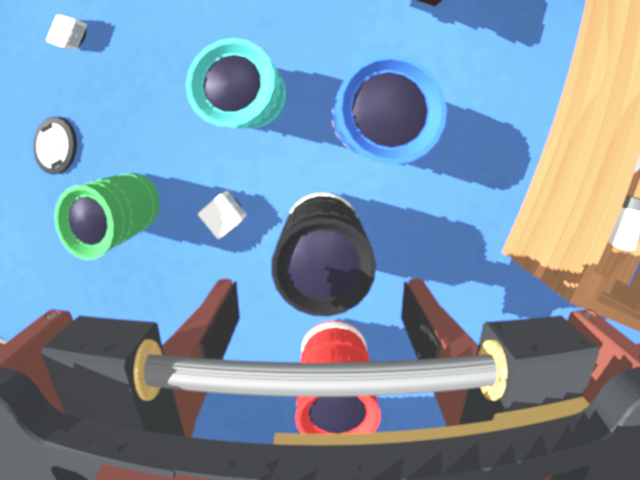

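Lens_d is centred at (324,265) and the fingers clear both blue and red. The white cube lies well below finger depth. Descending.

Call:
send_rows([
  [[0.5,0.2,-0.2],[0,0.1,0],8],
  [[1.5,0,0],[0,0,0],8],
  [[1.5,0,0],[0,0,0],8],
  [[1,0,0],[0,0,0],8],
  [[0,0,0],[0,0,0],8],
  [[0,0,0],[0,0,0],8],
])

```text
t: 30.75
tool_pos: [0.4032, -0.2883, 0.1039]
tool_rot: [[0.005, 0.343, -0.939], [-0.003, -0.939, -0.343], [-1.0, 0.005, -0.004]]
force: [-0.3, 0.4, 0.0]
opening: 0.0799
```

```bash
python3 plan.py .4003 -.2862 .06 -70 2 8.0
```

```text
t 30.75 pos [ 0.4032 -0.2883  0.1039] open 0.0799 F [-0.3  0.4  0. ] psi -69.9
[[[2.19,-0.16,0.11],[0.0,-0.1,-0.1],8.0],[[2.2,-0.15,0.1],[0.1,-0.1,-0.2],8.0]]
```

Call:
send_rows([
  [[0.5,-0.25,0.2],[0,-0.2,-0.3],8],
  [[1.2,0,0],[0,0,0],8],
  [[1.2,0,0],[0,0,0],8],
  [[1,0,0],[0,0,0],8],
  [[0.3,0,0],[0,0,0],8],
  [[0,0,0],[0,0,0],8],
  [[0,0,0],[0,0,0],8],
])

```text
t: 31.45
tool_pos: [0.4008, -0.2868, 0.0588]
tool_rot: [[0.0, 0.343, -0.939], [0.0, -0.939, -0.343], [-1.0, -0.0, -0.0]]
force: [-0.0, 0.2, -1.0]
opening: 0.0806
```

```bash
python3 plan.py .4003 -.2862 .06 -70 2 8.0
```

```text
t 31.45 pos [ 0.4008 -0.2868  0.0588] open 0.0806 F [-0.   0.2 -1. ] psi -69.9
[[[-0.06,-0.04,0.01],[0.0,-0.0,0.0],8.0],[[-0.06,-0.04,0.01],[0.1,-0.0,0.0],8.0]]
```

Call:
send_rows([
  [[0,0,0],[0,0,0],5.7],
  [[0,0,0],[0,0,0],5.7],
  [[0,0,0],[0,0,0],5.7],
  [[0,0,0],[0,0,0],5.7],
  [[0,0,0],[0,0,0],5.7],
  [[0,0,0],[0,0,0],5.7],
], grip_force=30)

```text
t: 32.05
tool_pos: [0.4008, -0.2868, 0.0593]
tool_rot: [[0.001, 0.343, -0.939], [-0.0, -0.939, -0.343], [-1.0, 0.0, -0.001]]
force: [0.2, -0.0, -2.2]
opening: 0.0619
```

Call:
send_rows([
  [[-0.5,0,0],[0,0,0],5.7],
  [[-1.5,0,0],[0,0,0],5.7],
  [[-2.5,0,0],[0,0,0],5.7],
  [[-2.5,0,0],[0,0,0],5.7],
  [[-2.5,0,0],[0,0,0],5.7],
  [[-2.5,0,0],[0,0,0],5.7],
  [[-2.5,0,0],[0,0,0],5.7],
  [[-1,0,0],[0,0,0],5.7],
  [[0,0,0],[0,0,0],5.7],
])

```text
t: 32.95
tool_pos: [0.3974, -0.2845, 0.219]
tool_rot: [[-0.006, 0.343, -0.939], [0.005, -0.939, -0.343], [-1.0, -0.007, 0.004]]
force: [0.4, 0.5, -5.2]
opening: 0.0619
```

```bash
python3 plan.py .618 .148 .22 5.5 17 5.7
```

```text
t 32.95 pos [ 0.3974 -0.2845  0.219 ] open 0.0619 F [ 0.4  0.5 -5.2] psi -69.9
[[[-0.0,-1.94,-2.09],[-4.4,-0.0,0.0],5.7],[[-0.0,-1.78,-2.24],[-4.4,-0.0,0.0],5.7],[[-0.0,-1.6,-2.36],[-4.4,-0.0,0.0],5.7],[[-0.0,-1.42,-2.48],[-4.4,-0.0,0.0],5.7],[[-0.0,-1.22,-2.58],[-4.4,-0.0,0.0],5.7],[[-0.0,-1.02,-2.67],[-4.5,-0.0,0.0],5.7],[[-0.0,-0.81,-2.74],[-4.4,-0.0,0.0],5.7],[[-0.0,-0.59,-2.79],[-4.5,-0.0,0.0],5.7],[[-0.0,-0.37,-2.83],[-4.4,-0.0,0.0],5.7],[[-0.0,-0.15,-2.85],[-4.5,-0.0,0.1],5.7],[[-0.0,0.07,-2.86],[-4.4,-0.0,0.0],5.7],[[-0.0,0.29,-2.84],[-4.5,-0.0,0.0],5.7],[[-0.0,0.51,-2.81],[-4.4,-0.0,0.1],5.7],[[-0.0,0.72,-2.76],[-4.5,-0.1,0.0],5.7],[[-0.01,0.94,-2.7],[-4.4,-0.0,0.1],5.7],[[-0.01,1.15,-2.62],[-4.5,-0.1,0.0],5.7],[[-0.01,1.34,-2.52],[-4.4,-0.0,0.1],5.7]]
```

Call:
send_rows([
  [[-0.1,-1,-1],[-2,0,0],5.7],
  [[-0.1,-1.8,-2.2],[-4.4,0,0.1],5.7],
  [[-0.1,-1.7,-2.3],[-4.4,0,0.1],5.7],
  [[-0.1,-1.5,-2.4],[-4.4,0,0.1],5.7],
  [[-0.1,-1.3,-2.5],[-4.4,0,0.1],5.7],
  [[-0.1,-1.1,-2.6],[-4.4,0,0.1],5.7],
  [[-0.1,-0.9,-2.7],[-4.4,0,0.1],5.7],
  [[-0.1,-0.7,-2.8],[-4.4,0,0.1],5.7],
  [[-0.1,-0.5,-2.2],[-4,0,0.1],5.7],
  [[0,-0.1,-1],[-2,0,0],5.7],
  [[0,0,0],[0,0,0],5.7],
])

```text
t: 34.05
tool_pos: [0.5017, -0.0464, 0.2123]
tool_rot: [[-0.022, 0.875, -0.483], [0.004, -0.483, -0.876], [-1.0, -0.021, 0.007]]
force: [-0.9, -0.2, -5.0]
opening: 0.062
```

```bash
python3 plan.py .618 .148 .22 5.5 10 5.7
```

```text
t 34.05 pos [ 0.5017 -0.0464  0.2123] open 0.062 F [-0.9 -0.2 -5. ] psi -28.9
[[[-0.1,0.08,-2.26],[-3.4,0.0,0.1],5.7],[[-0.09,0.21,-2.26],[-3.4,0.0,0.1],5.7],[[-0.09,0.35,-2.24],[-3.4,0.0,0.1],5.7],[[-0.09,0.48,-2.21],[-3.5,0.0,0.1],5.7],[[-0.09,0.61,-2.18],[-3.4,0.0,0.1],5.7],[[-0.09,0.74,-2.14],[-3.5,0.0,0.2],5.7],[[-0.09,0.87,-2.09],[-3.4,0.0,0.1],5.7],[[-0.09,0.99,-2.04],[-3.5,0.0,0.2],5.7],[[-0.09,1.12,-1.97],[-3.4,0.0,0.1],5.7],[[-0.08,1.23,-1.9],[-3.5,0.0,0.2],5.7]]
```

Call:
send_rows([
  [[-0.1,0.1,-1],[-1.6,0,0.2],5.7],
  [[-0.1,0.2,-2.2],[-3.4,0,0.2],5.7],
  [[-0.1,0.3,-2.2],[-3.4,0,0.2],5.7],
  [[-0.1,0.5,-2.2],[-3.4,0,0.2],5.7],
  [[-0.1,0.6,-2.2],[-3.4,0,0.2],5.7],
  [[-0.1,0.7,-2.1],[-3.4,0,0.2],5.7],
  [[-0.1,0.9,-2.1],[-3.4,0,0.2],5.7],
  [[-0.1,1,-2],[-3.4,0,0.2],5.7],
  [[-0.1,1.1,-2],[-3.4,0,0.2],5.7],
  [[0,1.2,-1.3],[-3.4,0,0.2],5.7],
  [[0,0.7,-0.6],[-1,0,0],5.7],
  [[0,0,0],[0,0,0],5.7],
  [[0,0,0],[0,0,0],5.7],
])

```text
t: 35.35
tool_pos: [0.6233, 0.1331, 0.2136]
tool_rot: [[0.002, 0.996, 0.087], [-0.007, 0.087, -0.996], [-1.0, 0.001, 0.007]]
force: [-0.3, 0.1, -4.8]
opening: 0.0617
```

```bash
python3 plan.py .618 .148 .2 5.5 2 5.7
```

```text
t 35.35 pos [0.6233 0.1331 0.2136] open 0.0617 F [-0.3  0.1 -4.8] psi 5.0
[[[0.67,-0.2,-0.77],[-0.3,0.2,-0.0],5.7],[[0.68,-0.2,-0.77],[-0.2,0.2,-0.1],5.7]]
```

Call:
send_rows([
  [[0,-0.2,-0.7],[-0.2,0.2,0],5.7],
  [[0,-0.2,-0.7],[-0.2,0.2,0],5.7],
  [[0.5,0,0],[0,0,0],5.7],
  [[1.5,0,0],[0,0,0],5.7],
  [[2,0,0],[0,0,0],5.7],
  [[2,0,0],[0,0,0],5.7],
  [[1.2,0,0],[0,0,0],5.7],
  [[0.5,0,0],[0,0,0],5.7],
  [[0,0,0],[0,0,0],5.7],
  [[0,0,0],[0,0,0],5.7],
])

```text
t: 36.35
tool_pos: [0.6152, 0.145, 0.1302]
tool_rot: [[-0.001, 0.996, 0.09], [-0.001, 0.09, -0.996], [-1.0, -0.001, 0.001]]
force: [-0.8, -0.3, -4.3]
opening: 0.0619
```

```bash
python3 plan.py .618 .148 .08 5.5 2 5.7
```

```text
t 36.35 pos [0.6152 0.145  0.1302] open 0.0619 F [-0.8 -0.3 -4.3] psi 5.1
[[[2.51,0.15,-0.14],[-0.2,0.0,0.0],5.7],[[2.51,0.16,-0.14],[-0.2,0.0,0.1],5.7]]
```

Call:
send_rows([
  [[0.5,0.3,-0.3],[-0.3,0,0],5.7],
  [[1.2,0,0],[0,0,0],5.7],
  [[1.2,0,0],[0,0,0],5.7],
  [[0.6,0,0],[0,0,0],5.7],
  [[0,0,0],[0,0,0],5.7],
  [[0,0,0],[0,0,0],5.7],
])

```text
t: 36.95
tool_pos: [0.6196, 0.1489, 0.0938]
tool_rot: [[0.002, 0.995, 0.095], [0.0, 0.095, -0.995], [-1.0, 0.002, 0.0]]
force: [-0.5, -0.5, -4.1]
opening: 0.0616
```

```bash
python3 plan.py .618 .148 .08 5.5 2 5.7
```

```text
t 36.95 pos [0.6196 0.1489 0.0938] open 0.0616 F [-0.5 -0.5 -4.1] psi 5.5
[[[0.69,-0.09,0.04],[-0.0,0.0,-0.1],5.7],[[0.69,-0.08,0.03],[-0.0,0.0,-0.0],5.7]]
```

Call:
send_rows([
  [[0.4,-0.15,0.05],[0,0,-0.1],5.7],
  [[0.4,0,0],[0,0,0],5.7],
  [[0.2,0,0],[0,0,0],5.7],
  [[0.1,0,0],[0,0,0],5.7],
])

```text
t: 37.35
tool_pos: [0.6185, 0.1482, 0.0827]
tool_rot: [[0.002, 0.995, 0.095], [0.0, 0.095, -0.995], [-1.0, 0.002, 0.0]]
force: [0.7, -0.6, -5.0]
opening: 0.0614
```

Call:
send_rows([
  [[0.1,0,0],[0,0,0],5.7],
])

```text
t: 37.45
tool_pos: [0.6186, 0.1482, 0.0817]
tool_rot: [[0.002, 0.995, 0.095], [0.0, 0.095, -0.995], [-1.0, 0.002, 0.0]]
force: [-0.1, 0.0, -4.9]
opening: 0.0614
```

Call:
send_rows([
  [[0.12,0,0],[0,0,-0.1],5.7],
])

```text
t: 37.55
tool_pos: [0.6187, 0.1483, 0.0805]
tool_rot: [[0.0, 0.995, 0.095], [0.0, 0.095, -0.995], [-1.0, 0.0, -0.0]]
force: [0.3, -0.6, -5.0]
opening: 0.0616
```

Call:
send_rows([
  [[0.1,0,0],[0,0,0],5.7],
])

```text
t: 37.65
tool_pos: [0.6187, 0.1483, 0.0803]
tool_rot: [[-0.0, 0.995, 0.095], [0.0, 0.095, -0.995], [-1.0, -0.0, -0.0]]
force: [-5.9, -0.2, 10.9]
opening: 0.0616
```

Call:
send_rows([
  [[-0.1,0,0],[0,0,0],5.7],
  [[0,0,0],[0,0,0],7.8],
  [[0,0,0],[0,0,0],7.8],
  [[0,0,0],[0,0,0],7.8],
  [[-0.5,0,0],[0,0,0],7.8],
  [[-2,0,0],[0,0,0],7.8],
  [[-3,0,0],[0,0,0],7.8],
  [[-3,0,0],[0,0,0],7.8],
  [[-3,0,0],[0,0,0],7.8],
  [[-2,0,0],[0,0,0],7.8],
  [[-1,0,0],[0,0,0],7.8],
  [[0,0,0],[0,0,0],7.8],
  [[0,0,0],[0,0,0],7.8],
])

```text
t: 38.95
tool_pos: [0.6205, 0.1487, 0.2359]
tool_rot: [[0.007, 0.995, 0.095], [0.001, 0.095, -0.995], [-1.0, 0.007, -0.001]]
force: [0.4, -0.6, 0.9]
opening: 0.078
```

Run:
```python
from h import *
C={}
for n in ["scene","side"]:
    p,d=viewer.capture(n);cv2.imwrite(f"pics/{n}9.png",p[:,:,::-1]);C[n]=cloud(d,viewer.camera_params(n))
L=dict(a=(.646,-.15,.046,.029),b=(.637,-.051,.065,.03),c=(.627,.0485,.085,.028),d=(.618,.148,.107,.031))
for k,(x,y,h,r) in L.items():
  for n in C:
    P=C[n].reshape(-1,3);P=P[~np.isnan(P[:,0])]
    m=(np.hypot(P[:,0]-x,P[:,1]-y)<.037)&(P[:,2]>.03)
    q=P[m];top=np.percentile(q[:,2],98); 
    for lo,hi in((.033,.021+h/2),(.021+h/2,.021+h-.004)):
        s=q[(q[:,2]>lo)&(q[:,2]<hi)]; f=fitc(s[:,:2],r,(x,y)); print(k,n,'top',top.round(4),'exp',.021+h,f.x.round(4),len(s))
Z=np.load('c0.npz')
for nm,(x0,x1,y0,y1) in dict(box=(.58,.75,-.33,-.21),trip=(.55,.72,.22,.32)).items():
    for Q in (Z['scene'],C['scene']):
        P=Q.reshape(-1,3);P=P[~np.isnan(P[:,0])];P=P[(P[:,0]>x0)&(P[:,0]<x1)&(P[:,1]>y0)&(P[:,1]<y1)&(P[:,2]>.03)]
        print(nm,P.mean(0).round(4),len(P))
print(ctrl.get_state()['t'],ctrl.get_state()['tool_pos'])
```

```text
a scene top 0.0691 exp 0.067 [ 0.6459 -0.1512] 175
a scene top 0.0691 exp 0.067 [ 0.6467 -0.151 ] 545
a side top 0.0672 exp 0.067 [ 0.6482 -0.1495] 98
a side top 0.0672 exp 0.067 [ 0.6478 -0.1508] 339
b scene top 0.0877 exp 0.08600000000000001 [ 0.6372 -0.0531] 345
b scene top 0.0877 exp 0.08600000000000001 [ 0.6376 -0.0535] 764
b side top 0.0857 exp 0.08600000000000001 [ 0.6393 -0.0518] 178
b side top 0.0857 exp 0.08600000000000001 [ 0.6391 -0.0523] 394
c scene top 0.1075 exp 0.10600000000000001 [0.6265 0.0473] 483
c scene top 0.1075 exp 0.10600000000000001 [0.6266 0.0472] 846
c side top 0.1059 exp 0.10600000000000001 [0.6286 0.0485] 224
c side top 0.1059 exp 0.10600000000000001 [0.6285 0.0485] 391
d scene top 0.5063 exp 0.128 [0.618  0.1466] 757
d scene top 0.5063 exp 0.128 [0.6183 0.1464] 1196
d side top 0.5035 exp 0.128 [0.6203 0.1477] 321
d side top 0.5035 exp 0.128 [0.6201 0.1473] 503
box [ 0.6892 -0.2638  0.079 ] 3984
box [ 0.6893 -0.2637  0.0788] 3992
trip [0.625  0.2737 0.073 ] 1645
trip [0.6248 0.2737 0.0729] 1641
39.05 [0.62026491 0.14860618 0.23522594]
```

View pics/scene9.png

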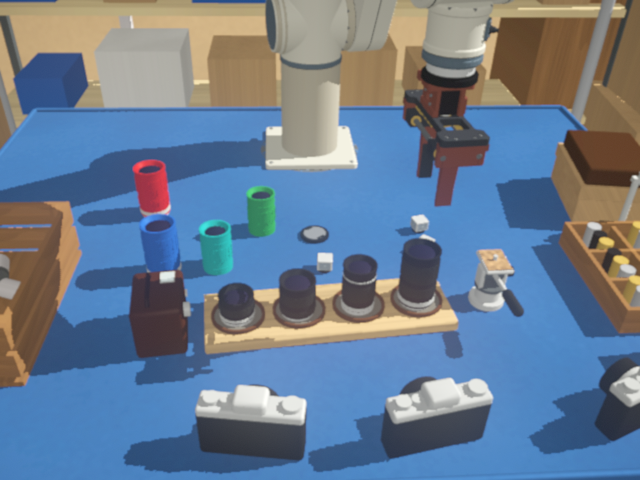

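View pics/side9.png

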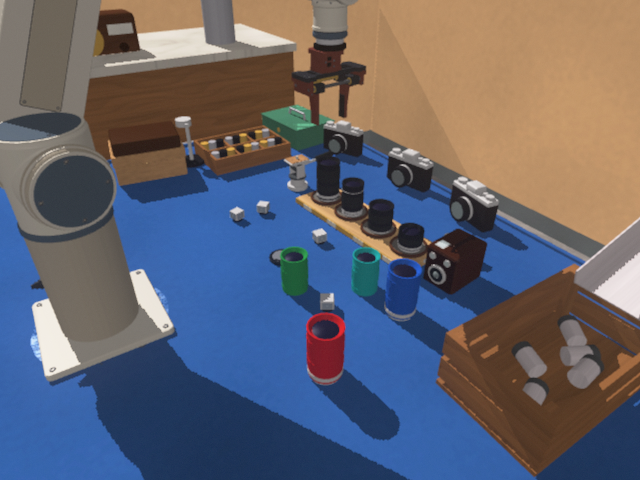

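All four stand upright in ascending order, at (237,305), (298,297), (359,287) and (419,275) in the scene picture. The box camera and tripod head haven't moved, and the gripper is clear of everything. Handing in.

```bash
python3 -c "
from bench import job
print(job.finish_job())"
```

```text
the job is handed in; nothing more can be done
None
```

The four lenses are on the rack in order of height: lens_a in the ring by the box camera, then lens_b, lens_c, and lens_d by the tripod head. I lowered each one until I felt light contact (11–13 N) before letting go. The job was handed in at about 39 s.

**Last checks:**
- **Position:** all four stand upright, each centred within about 3 mm of its ring. The tops of a, b and c were within about 2 mm of the height expected with the lens flat on the felt.
- **lens_d's top height:** this reading came out at about 0.5 m because the gripper was in the way above it, so I disregarded it. Its barrel position fits at two heights and its contact height both agree that it is seated and upright.
- **Other objects:** the box camera and tripod head are unmoved to within 0.3 mm. In the final pictures the coloured look-alikes appear where they were.

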